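# Load the tool carrier, pocket for pocket

## Robot

A 6-joint arm with a two-finger parallel gripper is mounted at the origin on a cart in front of the work surface, level with it; the furniture and walls round the work are solid. World frame = base frame: x ahead of the robot, y to its left, z up, the work surface at z = 0. Lengths are in m, angles in rad, forces in N, time in s.
With the tool pointing down it reaches from about 0.3 to 0.875 m from the base axis. Payload 4.2 kg.
Tool frame: the origin (TCP) lies on the centre line of the jaws, within the pads' length; the fingertips stand 14 mm ahead of it and the grasp point (between the pads) lies 5 mm behind it (ctrl.tcp_to_tips is the z of the fingertips in the tool frame, in m); z points along the fingers, y is the line along which they close (so a half turn about z gives the same grasp; the last joint's range is limited). The gripper opens to 85 mm and grips with 20 to 120 N. Pads are 22 mm wide; open, the fingers measure 114 mm over their backs; the gripper's body (76 mm by 85 mm) begins 54 mm behind the grasp point. The pads swing forward as they close: fully open they stand 13 mm farther back than shut.
Start: joints at [1.102, 0.32, 1.565, -0, 1.257, -0.02], TCP at [0.249, 0.518, 0.245] pointing down, gripper open.
Joint ranges: [-3.11, 3.11], [-0.84, 2.01], [0.21, 2.61], [-1.34, 4.49], [0.05, 2.63], [-2.56, 2.56]. Speed limits (rad/s): [2.57, 2.57, 3.14, 3.14, 3.14, 3.14].

## Interface

Orientations are given as a rotation vector (axis times angle).
In Python, from workcell import ctrl gives the robot as it stands.
- The arm moves only by the tool jog_arm, never from a script. Its argument "motion" is a list of rows, each a list of 7 numbers: the shift along the world's x, y, z in cm, then the turn, a rotation vector about the world's x, y, z in degrees, then the closure in counts, from 0 (fully open) to 255 (shut). In form: [[x, y, z, wx, wy, wz, claw], ...]. A call has 1 to 5 rows; each row shifts and turns the commanded pose from where the row before left it; what a row does not reach is not made up. A row lasts 1/8 s, in which the tool goes at most 62.5 mm and 10.7 degrees, less where a joint would pass 70% of its speed; a pose out of reach is approached as far as the arm can. A call is refused whole if a number of a shift passes 6.25 or a number of a turn 10.7, either way. A call with a gripper value outside its range is refused whole. The fingers move at their own pace and stop on an object; the grip force is fixed at half the most. Time passes only in rows, so rows that do not move let the fingers close. It gives the time, the measured TCP pose, the force, the opening and the grip force at its end, in the units of the state.
- ctrl.get_state(): the state, without advancing time (a new reading comes with each control period).
- ctrl.get_image(name): name is "side" or "top"; returns the picture (400x640x3 uint8, blue, green, red); there is no depth.
- ctrl.camera_model(name): a dict with "mtx" (3x3 intrinsics, pixels), "R" (3x3) and "t" (3): a world point X has camera coordinates R X + t. Camera axes: x right, y down, z forward; pixel columns grow to the right and rows downward; lengths in m; the calibration is good to about 2 mm. A picture is of the moment at which its call begins. camera_model takes no time and is no camera call.
- ctrl.close_job(): hands the job in; it is judged then, once.
The state is a dict: "time": time; "joints": joint angles; "qvel": joint speeds; "joint_efforts": joint torques, N m; "position": TCP position; "eef_rot": TCP orientation; "force": force on the tool from outside, world axes, zero at the start; "moment": the same for the moment, N m; "gripper_width": finger opening in m; "gripper_force": force on a finger pad.
Only numpy, scipy, OpenCV 4.12 (cv2) and the standard library are available. Lean on these libraries where they do the work, as an engineer would, in place of code of your own. Each camera call takes 0.05 s, during which the arm holds its last target. There are 200 camera calls.

## Task

The four tool holders set up in the wooden bench rack have to go into the empty metal carrier, each into the pocket with the same number it has now, because the machine calls its tools by pocket number: on both racks pocket one is the pocket next to the pull handle. Bring them across one at a time, straight from rack to rack, each lowered in (not dropped) until its flange sits flat on the carrier and then let go. Start with pocket one, the first tool the machine will call for, and work along the row to pocket four; leave the brass tin alone.

Things in the scene. Friction and masses are not known exactly. Their poses are not given: they have to be found in the camera images.
- end_mill_grip (a point): steel tool holder, up to 134 mm tall, 0.36-0.59 kg, round. From below: pull stud and taper, Ø9 to Ø26, 52 mm long, hanging in the pocket; flange Ø42 x 16 mm resting on the rack's top; plain nose Ø36 x 42 mm, grip here; cutter: silver fluted end mill Ø16 x 22 mm, nose dark. Point: on the axis, 1 mm above mid nose; 38 mm above flange underside (98 above the bench when seated), 90 above the stud's foot. z up
- spot_drill_grip (a point): steel tool holder, up to 134 mm tall, 0.36-0.59 kg, round. From below: pull stud and taper, Ø9 to Ø26, 52 mm long, hanging in the pocket; flange Ø42 x 16 mm resting on the rack's top; plain nose Ø36 x 42 mm, grip here; cutter: brass-coloured pointed drill Ø10 x 20 mm, nose bright. Point: on the axis, 1 mm above mid nose; 38 mm above flange underside (98 above the bench when seated), 90 above the stud's foot. z up
- shell_mill_grip (a point): steel tool holder, up to 134 mm tall, 0.36-0.59 kg, round. From below: pull stud and taper, Ø9 to Ø26, 52 mm long, hanging in the pocket; flange Ø42 x 16 mm resting on the rack's top; plain nose Ø36 x 42 mm, grip here; cutter: broad shell mill Ø42 x 14 mm, six brass inserts, nose dark. Point: on the axis, 1 mm above mid nose; 38 mm above flange underside (98 above the bench when seated), 90 above the stud's foot. z up
- drill_chuck_grip (a point): steel tool holder, up to 134 mm tall, 0.36-0.59 kg, round. From below: pull stud and taper, Ø9 to Ø26, 52 mm long, hanging in the pocket; flange Ø42 x 16 mm resting on the rack's top; plain nose Ø36 x 42 mm, grip here; cutter: thin dark drill Ø6 x 24 mm, nose a bright chuck. Point: on the axis, 1 mm above mid nose; 38 mm above flange underside (98 above the bench when seated), 90 above the stud's foot. z up
- bench_rack: wooden bench rack, holding the four holders at the start, in any order: 80 x 282 mm (local x, y) with end blocks, top at z = 60 mm; four pockets Ø28.5 mm in a row at x = 0, y = -90, -30, 30, 90 mm, hollow down to 4 mm above the bench. Fixed. Origin: centre of underside. 
- bench_rack_handle: bench rack: end block (80 x 18 x 60 mm) with the pull handle, a steel bow across the rack, 60 mm wide, top at 92 mm. At either end of the rack (y = 132 or -132 mm of it); the other end has a plain block. Pocket one is next to the handle: pockets 1 to 4 lie 42, 102, 162, 222 mm from this origin (centre of the block's underside).
- carrier: aluminium carrier with a grey plastic top, empty at the start: 80 x 282 mm (local x, y) with end blocks, top at z = 60 mm; four pockets Ø28.5 mm in a row at x = 0, y = -90, -30, 30, 90 mm, hollow down to 4 mm above the bench. Fixed. Origin: centre of underside. The taper guides itself in from up to 8 mm off; seated play about 1 mm.
- carrier_handle: carrier: end block (80 x 18 x 60 mm) with the pull handle, a steel bow across the rack, 60 mm wide, top at 92 mm. At either end of the rack (y = 132 or -132 mm of it); the other end has a plain block. Pocket one is next to the handle: pockets 1 to 4 lie 42, 102, 162, 222 mm from this origin (centre of the block's underside).
- brass_tin: bystander: open brass tin, Ø58 x 39 mm, loose, to the right of the racks. Origin: centre of its underside.

How it is judged:
On the way, in this order (a step that is already met when the one before it is completed fails the run):
1. bench pocket one is empty and carrier pocket one filled, the later ones still stand untouched in the bench rack (((distance of end_mill_grip from where it was at the start of the episode below 0.012 m and horizontal distance between end_mill_grip and bench_rack_handle above 0.072 m) or (x of end_mill_grip in the frame of carrier between -0.01 and 0.01 m and horizontal distance between end_mill_grip and carrier_handle below 0.072 m)) and ((distance of spot_drill_grip from where it was at the start of the episode below 0.012 m and horizontal distance between spot_drill_grip and bench_rack_handle above 0.072 m) or (x of spot_drill_grip in the frame of carrier between -0.01 and 0.01 m and horizontal distance between spot_drill_grip and carrier_handle below 0.072 m)) and ((distance of shell_mill_grip from where it was at the start of the episode below 0.012 m and horizontal distance between shell_mill_grip and bench_rack_handle above 0.072 m) or (x of shell_mill_grip in the frame of carrier between -0.01 and 0.01 m and horizontal distance between shell_mill_grip and carrier_handle below 0.072 m)) and ((distance of drill_chuck_grip from where it was at the start of the episode below 0.012 m and horizontal distance between drill_chuck_grip and bench_rack_handle above 0.072 m) or (x of drill_chuck_grip in the frame of carrier between -0.01 and 0.01 m and horizontal distance between drill_chuck_grip and carrier_handle below 0.072 m)) and height (world z) of each of end_mill_grip, spot_drill_grip, shell_mill_grip, drill_chuck_grip below 0.102 m and angle between each of end_mill_grip, spot_drill_grip, shell_mill_grip, drill_chuck_grip's own z axis and vertical below 0.07 rad), for 0.2 s.
2. bench pocket two is empty and carrier pocket two filled, the later ones still stand untouched in the bench rack (((distance of end_mill_grip from where it was at the start of the episode below 0.012 m and horizontal distance between end_mill_grip and bench_rack_handle above 0.132 m) or (x of end_mill_grip in the frame of carrier between -0.01 and 0.01 m and horizontal distance between end_mill_grip and carrier_handle below 0.132 m)) and ((distance of spot_drill_grip from where it was at the start of the episode below 0.012 m and horizontal distance between spot_drill_grip and bench_rack_handle above 0.132 m) or (x of spot_drill_grip in the frame of carrier between -0.01 and 0.01 m and horizontal distance between spot_drill_grip and carrier_handle below 0.132 m)) and ((distance of shell_mill_grip from where it was at the start of the episode below 0.012 m and horizontal distance between shell_mill_grip and bench_rack_handle above 0.132 m) or (x of shell_mill_grip in the frame of carrier between -0.01 and 0.01 m and horizontal distance between shell_mill_grip and carrier_handle below 0.132 m)) and ((distance of drill_chuck_grip from where it was at the start of the episode below 0.012 m and horizontal distance between drill_chuck_grip and bench_rack_handle above 0.132 m) or (x of drill_chuck_grip in the frame of carrier between -0.01 and 0.01 m and horizontal distance between drill_chuck_grip and carrier_handle below 0.132 m)) and height (world z) of each of end_mill_grip, spot_drill_grip, shell_mill_grip, drill_chuck_grip below 0.102 m and angle between each of end_mill_grip, spot_drill_grip, shell_mill_grip, drill_chuck_grip's own z axis and vertical below 0.07 rad), for 0.2 s.
3. bench pocket three is empty and carrier pocket three filled, the later ones still stand untouched in the bench rack (((distance of end_mill_grip from where it was at the start of the episode below 0.012 m and horizontal distance between end_mill_grip and bench_rack_handle above 0.192 m) or (x of end_mill_grip in the frame of carrier between -0.01 and 0.01 m and horizontal distance between end_mill_grip and carrier_handle below 0.192 m)) and ((distance of spot_drill_grip from where it was at the start of the episode below 0.012 m and horizontal distance between spot_drill_grip and bench_rack_handle above 0.192 m) or (x of spot_drill_grip in the frame of carrier between -0.01 and 0.01 m and horizontal distance between spot_drill_grip and carrier_handle below 0.192 m)) and ((distance of shell_mill_grip from where it was at the start of the episode below 0.012 m and horizontal distance between shell_mill_grip and bench_rack_handle above 0.192 m) or (x of shell_mill_grip in the frame of carrier between -0.01 and 0.01 m and horizontal distance between shell_mill_grip and carrier_handle below 0.192 m)) and ((distance of drill_chuck_grip from where it was at the start of the episode below 0.012 m and horizontal distance between drill_chuck_grip and bench_rack_handle above 0.192 m) or (x of drill_chuck_grip in the frame of carrier between -0.01 and 0.01 m and horizontal distance between drill_chuck_grip and carrier_handle below 0.192 m)) and height (world z) of each of end_mill_grip, spot_drill_grip, shell_mill_grip, drill_chuck_grip below 0.102 m and angle between each of end_mill_grip, spot_drill_grip, shell_mill_grip, drill_chuck_grip's own z axis and vertical below 0.07 rad), for 0.2 s.
4. bench pocket four is empty and carrier pocket four filled (horizontal distance between each of end_mill_grip, spot_drill_grip, shell_mill_grip, drill_chuck_grip and carrier_handle below 0.252 m and x of end_mill_grip in the frame of carrier between -0.01 and 0.01 m and x of spot_drill_grip in the frame of carrier between -0.01 and 0.01 m and x of shell_mill_grip in the frame of carrier between -0.01 and 0.01 m and x of drill_chuck_grip in the frame of carrier between -0.01 and 0.01 m and height (world z) of each of end_mill_grip, spot_drill_grip, shell_mill_grip, drill_chuck_grip below 0.102 m and angle between each of end_mill_grip, spot_drill_grip, shell_mill_grip, drill_chuck_grip's own z axis and vertical below 0.07 rad), for 0.2 s.
At the end, for the whole second after the job is handed in: All four holders stand in the carrier, one in each pocket, each in the pocket with the number (counted from the handle) of the one it had in the bench rack: in the carrier's row within 10 mm, flange down on its top within 4 mm, upright within 0.07 rad, released and at rest (all of step 4 and linear speed of each of end_mill, spot_drill, shell_mill, drill_chuck below 0.02 m/s and angular speed of each of end_mill, spot_drill, shell_mill, drill_chuck below 0.15 rad/s); the robot touches nothing.
It fails at once if the brass tin is shifted by more than 30 mm or knocked over (distance of brass_tin from where it was at the start of the episode above 0.03 m or angle between brass_tin's own z axis and vertical above 0.5 rad).
It fails at once if a holder falls into a pocket or is slammed in (faster than 0.4 m/s within 20 mm of its seat) ((height (world z) of end_mill_grip below 0.118 m and linear speed of end_mill above 0.4 m/s) or (height (world z) of spot_drill_grip below 0.118 m and linear speed of spot_drill above 0.4 m/s) or (height (world z) of shell_mill_grip below 0.118 m and linear speed of shell_mill above 0.4 m/s) or (height (world z) of drill_chuck_grip below 0.118 m and linear speed of drill_chuck above 0.4 m/s)).
It also fails if it takes over 96 s, if anything falls off the work surface, if the arm or the gripper's body presses on something with over 40 N, if the wrist force passes 120 N, or if a joint passes its speed limit or range.

## Working session

There is one attempt and no reset: what is moved stays moved. The work goes in short steps, Python scripts to look and compute and a tool call to move; the robot and the scene stay as the last step left them, time stands still between calls to the robot, and variables do not carry over. Pictures are saved under pics/ and viewed, at most 14 in all, crops included, and the job is handed in when it is done.

Besides the shell and the picture viewer there is one more tool, called after "Emit:" by a JSON object that holds its "fn" and its "kwargs". jog_arm: Moves the arm, as the interface text tells. Its arguments: {"type":"object","properties":{"motion":{"type":"array","items":{"type":"array","items":{"type":"number"}}}},"required":["motion"]}

```bash
mkdir -p pics
python3 - <<'E'
from workcell import ctrl
import cv2
for n in ("top","side"):
    cv2.imwrite(f"pics/{n}0.png",ctrl.get_image(n))
    m=ctrl.camera_model(n);print(n,m)
s=ctrl.get_state();print(s)
E
```

```text
top {'mtx': array([[520.08068808,   0.        , 325.55982972],
       [  0.        , 520.08068808, 195.91933727],
       [  0.        ,   0.        ,   1.        ]]), 'R': array([[-0.02433737, -0.99960605, -0.01397959],
       [-0.99477675,  0.02560168, -0.09881178],
       [ 0.09913076,  0.01150176, -0.99500794]]), 't': array([0.21250952, 0.59073792, 1.16109248])}
side {'mtx': array([[473.66091304,   0.        , 319.34384623],
       [  0.        , 473.66091304, 196.88079921],
       [  0.        ,   0.        ,   1.        ]]), 'R': array([[ 8.35196846e-01, -5.49950608e-01,  7.46739607e-04],
       [-2.88925141e-01, -4.39938244e-01, -8.50280309e-01],
       [ 4.67940692e-01,  7.09935681e-01, -5.26329591e-01]]), 't': array([-0.40088555,  0.34286984,  0.84483062])}
{'time': 0.1, 'joints': array([ 1.10199916e+00,  3.20240793e-01,  1.56552978e+00,  1.20058723e-05,
        1.25742782e+00, -2.00073656e-02]), 'qvel': array([ 0.00108377, -0.00076582, -0.00258585, -0.00015018,  0.00160897,
        0.0003872 ]), 'joint_efforts': array([ 1.73686960e-03, -4.16405225e+01, -2.34705645e+01,  9.19557124e-06,
        4.85446173e-03,  2.98661780e-05]), 'position': array([0.24929807, 0.51770331, 0.24456954]), 'eef_rot': array([-6.98972658e-01, -3.06243773e+00,  2.44269001e-03]), 'force': array([ 0.63507636, -0.52036424, -0.0957769 ]), 'moment': array([-0.01084854,  0.02694326,  0.03615098]), 'gripper_force': 0.0, 'gripper_width': 0.08526937551260057}
```

View pics/top0.png

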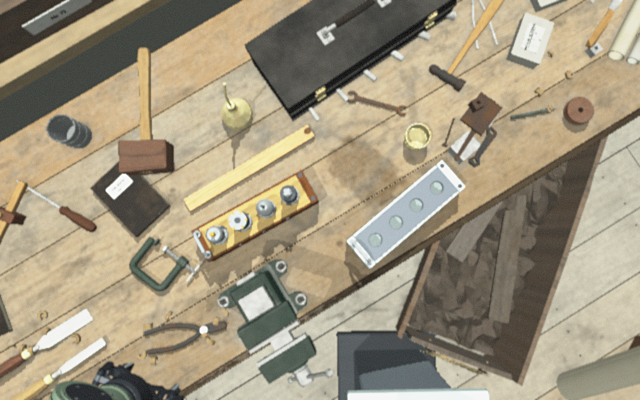

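View pics/side0.png

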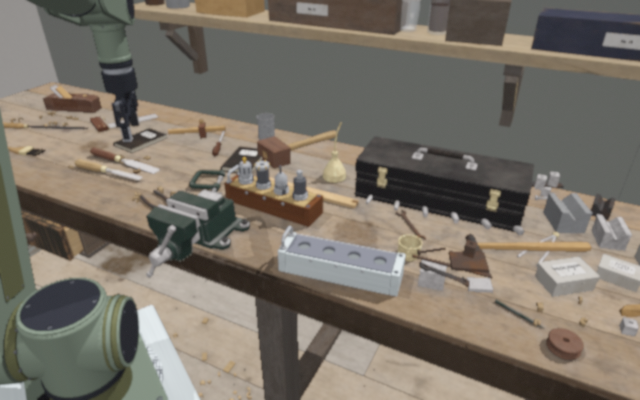

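The racks sit mid-picture: the bench rack runs about (205,240)-(310,190), the carrier about (360,250)-(450,175), and the tin is at (417,136). I'll zoom in to find the handles.

Run:
```python
import cv2,numpy as np
t=cv2.imread("pics/top0.png");s=cv2.imread("pics/side0.png")
a=cv2.resize(t[120:280,180:480],(800,427),interpolation=cv2.INTER_CUBIC)
cv2.imwrite("pics/topz.png",a)
b=cv2.resize(s[145:300,215:420],(794,600),interpolation=cv2.INTER_CUBIC)
cv2.imwrite("pics/sidez.png",b)
```

```text
(no output)
```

View pics/topz.png

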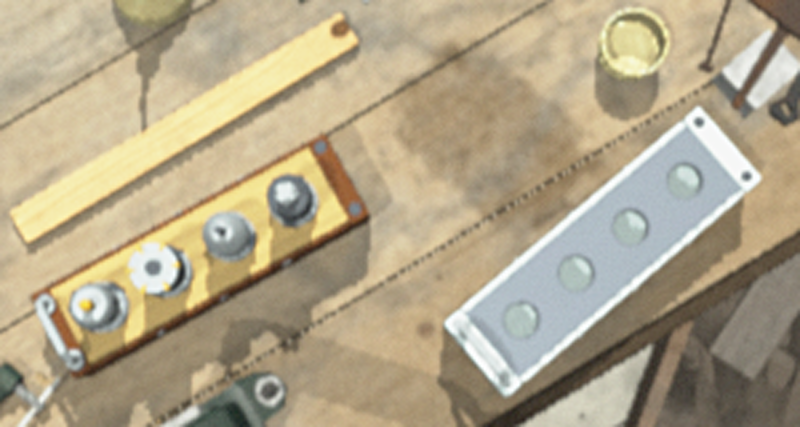

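View pics/sidez.png

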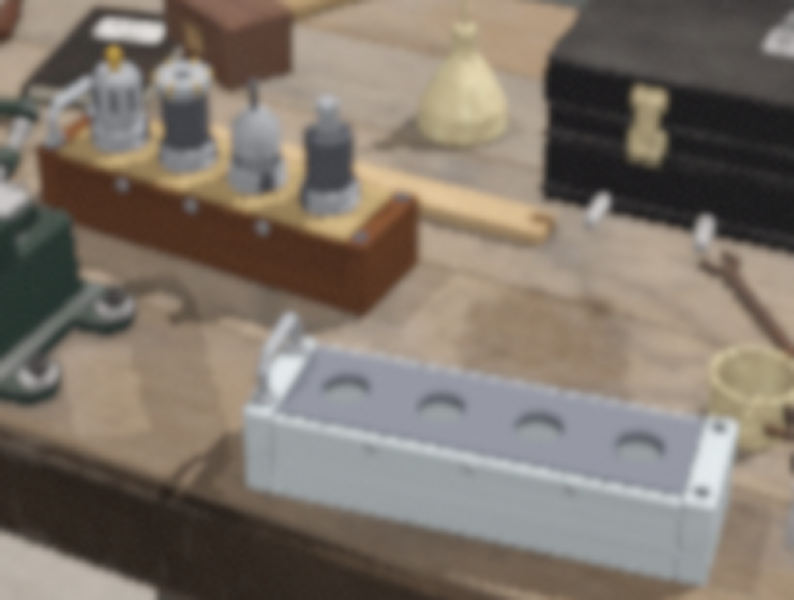

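Both handles are at the left ends. In the bench rack, counting from the handle, the order is spot drill, shell mill, drill chuck, end mill. Next I'll fit the rack poses.

```bash
cat > h.py <<'E'
import numpy as np
from scipy.optimize import least_squares
from workcell import ctrl
def proj(n,X):
    m=ctrl.camera_model(n);c=np.atleast_2d(X)@m["R"].T+m["t"];p=c@m["mtx"].T;return p[:,:2]/p[:,2:]
def unproj(n,uv,z):
    m=ctrl.camera_model(n);d=m["R"].T@np.linalg.inv(m["mtx"])@[uv[0],uv[1],1];o=-m["R"].T@m["t"];return (o+d*(z-o[2])/d[2])
E
python3 - <<'E'
from h import *
T=lambda p:np.array(p)/(800/300)+[180,120]-0.3
S=lambda p:np.array(p)/(794/205)+[215,145]-0.4
# local: handle at y=-132 for convenience; local axis +y away from handle
C=[(-40,-141),(40,-141),(-40,141),(40,141)]
P=[(0,-90),(0,-30),(0,30),(0,90)]
data={"bench":[("top",T([(34,298),(80,374),(322,136),(368,216)]),C),("side",S([(38,150),(360,232),(418,197)]),[(40,-141),(40,141),(-40,141)])],
"carrier":[("top",T([(447,325),(510,394),(697,106),(761,178)]),C),("top",T([(521,320),(576,272),(630,227),(685,181)]),P),
 ("side",S([(347,388),(441,407),(538,427),(640,446)]),P),("side",S([(246,405),(708,497),(738,422)]),[(40,-141),(40,141),(-40,141)])]}
for k,D in data.items():
    def w(q,loc):
        a=q[2];L=np.array(loc)/1000
        # y axis u=(cos a,sin a); x axis = u rotated -90
        u=np.array([np.cos(a),np.sin(a)]);v=np.array([u[1],-u[0]])
        return np.c_[q[:2]+L[:,:1]*v+L[:,1:]*u,np.full(len(L),.06)]
    f=lambda q,view=None:np.concatenate([(proj(n,w(q,l))-uv).ravel() for n,uv,l in D if view in(None,n)])
    best=min((least_squares(f,[.5,0,a],loss='soft_l1') for a in np.arange(-3,3,.5)),key=lambda r:r.cost)
    print(k,best.x,"\n",np.round(f(best.x).reshape(-1,2),1).tolist())
    for v in("top","side"):
        print(v,least_squares(f,best.x,args=(v,)).x)
    print(np.round(w(best.x,P),4),"dir deg",np.degrees(best.x[2]))
for n,uv,z in [("spot",(97,304),.139),("shell",(154,268),.134),("chuck",(222,232),.141),("end",(290,188),.139)]:
    print(n,unproj("top",T(uv),z))
print("tin",unproj("top",T((634,42)),.039))
E
```

```text
bench [ 0.55256985  0.35456727 -1.08246766] 
 [[-0.9, -0.3], [-1.3, 2.8], [1.5, -1.2], [1.7, -0.4], [-2.3, -0.8], [0.4, 4.0], [-0.0, -1.0]]
top [ 0.55314324  0.35511109 -1.08356678]
side [ 0.55686996  0.35836745 -1.08839556]
[[0.5103 0.434  0.06  ]
 [0.5385 0.3811 0.06  ]
 [0.5666 0.3281 0.06  ]
 [0.5948 0.2751 0.06  ]] dir deg -62.020828575680255Traceback (most recent call last):
  File "<stdin>", line 17, in <module>
  File "<stdin>", line 17, in <genexpr>
    return func(*args, **kwargs)
    result = trf(vector_fun.fun, vector_fun.jac, x0, f0, J0, lb, ub, ftol, xtol,
                 gtol, max_nfev, x_scale, loss_function, tr_solver,
                 tr_options.copy(), verbose, callback=callback_wrapped)
    return trf_no_bounds(
        fun, jac, x0, f0, J0, ftol, xtol, gtol, max_nfev, x_scale,
        loss_function, tr_solver, tr_options, verbose, callback=callback)
    f_new = fun(x_new)
    self._update_fun()
    ~~~~~~~~~~~~~~~~^^
    self.f = self.fun_wrapped(xp_copy(self.x))
             ~~~~~~~~~~~~~~~~^^^^^^^^^^^^^^^^^
    return np.atleast_1d(self.fun(x))
                         ~~~~~~~~^^^
    return self.f(x, *self.args, **self.kwargs)
           ~~~~~~^^^^^^^^^^^^^^^^^^^^^^^^^^^^^^
  File "<stdin>", line 16, in <lambda>
  File "h.py", line 5, in proj
    m=ctrl.camera_model(n);c=np.atleast_2d(X)@m["R"].T+m["t"];p=c@m["mtx"].T;return p[:,:2]/p[:,2:]
ValueError: time passes only in moves, steps and waits
```

```bash
cat > h.py <<'E'
import numpy as np
from scipy.optimize import least_squares
from workcell import ctrl
CAM={n:ctrl.camera_model(n) for n in("top","side")}
def proj(n,X):
    m=CAM[n];c=np.atleast_2d(X)@m["R"].T+m["t"];p=c@m["mtx"].T;return p[:,:2]/p[:,2:]
def unproj(n,uv,z):
    m=CAM[n];d=m["R"].T@np.linalg.inv(m["mtx"])@[uv[0],uv[1],1];o=-m["R"].T@m["t"];return (o+d*(z-o[2])/d[2])
E
python3 - <<'E'
from h import *
T=lambda p:np.array(p)/(800/300)+[180,120]-0.3
S=lambda p:np.array(p)/(794/205)+[215,145]-0.4
C=[(-40,-141),(40,-141),(-40,141),(40,141)]
P=[(0,-90),(0,-30),(0,30),(0,90)]
data={"bench":[("top",T([(34,298),(80,374),(322,136),(368,216)]),[c+(.06,) for c in C]),
  ("top",T([(86,306),(154,268),(224,228),(290,186)]),[(0,-90,.139-.005),(0,-30,.132),(0,30,.139),(0,90,.138)]),
  ("side",S([(114,50),(182,74),(252,85),(327,100)]),[(0,-90,.138),(0,-30,.132),(0,30,.142),(0,90,.140)])],
"carrier":[("top",T([(447,325),(510,394),(697,106),(761,178)]),C),("top",T([(521,320),(576,272),(630,227),(685,181)]),P),
 ("side",S([(347,388),(441,407),(538,427),(640,446)]),P),("side",S([(246,405),(708,497),(738,422)]),[(40,-141),(40,141),(-40,141)])]}
for k,D in data.items():
    def w(q,loc):
        a=q[2];L=np.array([tuple(l)+(.06,) if len(l)==2 else l for l in loc]);z=L[:,2];L=L[:,:2]/1000
        u=np.array([np.cos(a),np.sin(a)]);v=np.array([u[1],-u[0]])
        return np.c_[q[:2]+L[:,:1]*v+L[:,1:]*u,z]
    f=lambda q,view=None:np.concatenate([(proj(n,w(q,l))-uv).ravel() for n,uv,l in D if view in(None,n)])
    best=least_squares(f,[.5,.2,-1.],loss='soft_l1')
    print(k,best.x,"\n",np.round(f(best.x).reshape(-1,2),1).tolist())
    for v in("top","side"): print(v,least_squares(f,best.x,args=(v,)).x)
    print(np.round(w(best.x,P),4),"dir deg",np.degrees(best.x[2]))
for n,uv,z in [("spot",(86,306),.139),("shell",(154,268),.132),("chuck",(224,228),.139),("end",(290,186),.138)]:
    print(n,unproj("top",T(uv),z))
print("tin",unproj("top",T((634,42)),.039))
E
```

```text
bench [ 0.55398771  0.35380654 -1.07764758] 
 [[-0.5, -0.6], [-0.8, 2.3], [1.7, -2.1], [2.0, -1.3], [0.9, -0.2], [0.8, -0.2], [-0.8, 0.4], [-0.4, 2.0], [-0.8, -1.1], [-0.3, -0.6], [-0.0, -1.8], [-0.0, 0.1]]
top [ 0.55416629  0.35455067 -1.07993808]
side [ 0.55232058  0.34922361 -1.08329838]
[[0.5114 0.4331 0.06  ]
 [0.5398 0.3802 0.06  ]
 [0.5682 0.3274 0.06  ]
 [0.5966 0.2745 0.06  ]] dir deg -61.74465817678195
carrier [ 0.54981767  0.01855058 -0.89089978] 
 [[-0.8, -0.9], [-0.8, 1.0], [0.9, -0.5], [0.8, -0.6], [0.7, -0.2], [0.5, 0.2], [0.6, -0.4], [0.2, -0.5], [-0.9, -0.7], [-0.6, -0.7], [-0.4, -0.9], [-0.7, -0.7], [-1.6, 1.0], [1.5, 2.1], [-0.4, -0.8]]
top [ 0.54931919  0.0191892  -0.88681851]
side [ 0.55085939  0.01825584 -0.90035795]
[[ 0.4932  0.0885  0.06  ]
 [ 0.531   0.0419  0.06  ]
 [ 0.5687 -0.0048  0.06  ]
 [ 0.6064 -0.0514  0.06  ]] dir deg -51.04479719709208
spot [0.51088381 0.43388107 0.139     ]
shell [0.53951391 0.38194539 0.132     ]
chuck [0.56898772 0.32565439 0.139     ]
end [0.60075909 0.27359203 0.138     ]
tin [ 0.72913095 -0.01681459  0.039     ]
```

Emit:
{"fn": "jog_arm", "kwargs": {"motion": [[5.24, -1.7, 0, 0, 0, -7.2, 0], [5.24, -1.7, 0, 0, 0, -7.2, 0], [5.24, -1.7, 0, 0, 0, -7.2, 0], [5.24, -1.7, 0, 0, 0, -7.2, 0], [5.25, -1.7, 0, 0, 0, -7.2, 0]]}}

```text
time: 0.72
position: [0.513, 0.4322, 0.2448]
eef_rot: [-1.617, -2.693, 0.001]
force: [0.4, 0.5, -0.2]
gripper_width: 0.0855
gripper_force: 0.0
```

Emit:
{"fn": "jog_arm", "kwargs": {"motion": [[0, 0, -2, 0, 0, 0, 0], [0, 0, -2, 0, 0, 0, 0], [0, 0, 0, 0, 0, 0, 0]]}}

```text
time: 1.1
position: [0.5108, 0.4322, 0.2029]
eef_rot: [-1.611, -2.695, 0.007]
force: [-0.1, -0.3, 0.7]
gripper_width: 0.0853
gripper_force: 0.0
```

Run:
```python
from h import *
import cv2
from scipy.spatial.transform import Rotation as Ro
s=ctrl.get_state();R=Ro.from_rotvec(s["eef_rot"]).as_matrix()
print(s["time"],s["position"],np.degrees(np.arctan2(R[1,1],R[0,1])),R[:,2],s["joints"],ctrl.tcp_to_tips)
i=ctrl.get_image("top");j=ctrl.get_image("side")
a=np.hstack([cv2.resize(i[150:300,180:330],(400,400),interpolation=2),cv2.resize(j[110:230,200:320],(400,400),interpolation=2)])
cv2.imwrite("pics/g1.png",a)
```

```text
1.1 [0.51080198 0.43216497 0.20292437] 28.266285026586047 [-0.00393108 -0.00319167 -0.99998718] [6.85002198e-01 4.96597648e-01 1.38982055e+00 1.61808721e-05
 1.26023807e+00 1.91655112e-01] 0.014
```

View pics/g1.png

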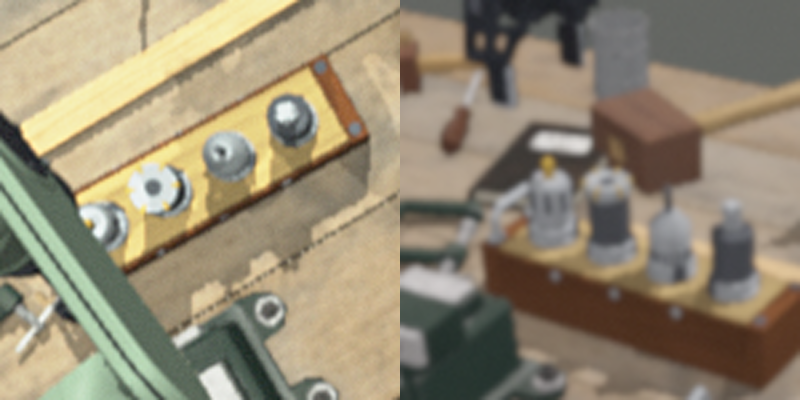

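Run:
```python
from h import *
c=np.array([.5108,.4322,0]);v=np.array([.881,.473,0])
for z in(.19,.2,.21,.139): print(z,[np.round((proj("side",c+[0,0,z]+k*v)[0]-[200,110])*400/120+[400,0]) for k in(-.043,0,.043)])
```

```text
0.19 [array([506., 118.]), array([539.,  98.]), array([569.,  79.])]
0.2 [array([505., 107.]), array([538.,  87.]), array([569.,  68.])]
0.21 [array([504.,  95.]), array([537.,  76.]), array([568.,  57.])]
0.139 [array([512., 175.]), array([544., 154.]), array([574., 134.])]
```

Emit:
{"fn": "jog_arm", "kwargs": {"motion": [[0, 0, -3, 0, 0, 0, 0], [0, 0, -3, 0, 0, 0, 0], [0, 0, -3, 0, 0, 0, 0], [0, 0, -1.8, 0, 0, 0, 0], [0, 0, 0, 0, 0, 0, 0]]}}

```text
time: 1.82
position: [0.5112, 0.433, 0.0968]
eef_rot: [-1.611, -2.697, 0.002]
force: [-0.2, 0.4, -0.6]
gripper_width: 0.0856
gripper_force: 0.0
```

Emit:
{"fn": "jog_arm", "kwargs": {"motion": [[0, 0, 0, 0, 0, 0, 255], [0, 0, 0, 0, 0, 0, 255], [0, 0, 0, 0, 0, 0, 255], [0, 0, 0, 0, 0, 0, 255], [0, 0, 0, 0, 0, 0, 255]]}}

```text
time: 2.45
position: [0.5131, 0.4341, 0.0991]
eef_rot: [1.61, 2.695, 0.007]
force: [3.0, 1.1, 6.5]
gripper_width: 0.0346
gripper_force: 59.7
```

Emit:
{"fn": "jog_arm", "kwargs": {"motion": [[0, 0, 1, 0, 0, 0, 255], [0, 0, 2.5, 0, 0, 0, 255], [0, 0, 4, 0, 0, 0, 255], [0, 0, 4, 0, 0, 0, 255], [0, 0, 4.5, 0, 0, 0, 255]]}}

```text
time: 3.08
position: [0.5097, 0.4318, 0.2562]
eef_rot: [-1.61, -2.694, 0.011]
force: [0.2, 0.8, -4.5]
gripper_width: 0.0343
gripper_force: 61.7
```

Emit:
{"fn": "jog_arm", "kwargs": {"motion": [[0, 0, 0, 0, 0, 0, 255], [0, 0, 0, 0, 0, 0, 255]]}}

```text
time: 3.32
position: [0.5101, 0.432, 0.2545]
eef_rot: [-1.61, -2.695, 0.009]
force: [-0.2, -0.1, -6.4]
gripper_width: 0.0345
gripper_force: 62.0
```

Run:
```python
from h import *
import cv2
j=ctrl.get_image("side");i=ctrl.get_image("top")
s=ctrl.get_state();print(s["position"],s["gripper_width"],s["force"],s["moment"]);p=s["position"]
print(proj("side",p),proj("top",p))
cv2.imwrite("pics/g2.png",np.hstack([cv2.resize(j[90:210,200:320],(480,480),interpolation=2),cv2.resize(i[180:260,170:250],(320,480),interpolation=2)]))
```

```text
[0.51028322 0.43207561 0.25391453] 0.03452495989125184 [ 0.17413596  0.31226879 -5.5155648 ] [ 0.00021493 -0.01792438  0.00771382]
[[239.39155045 117.52413626]] [[198.58003741 233.19475158]]
```

View pics/g2.png

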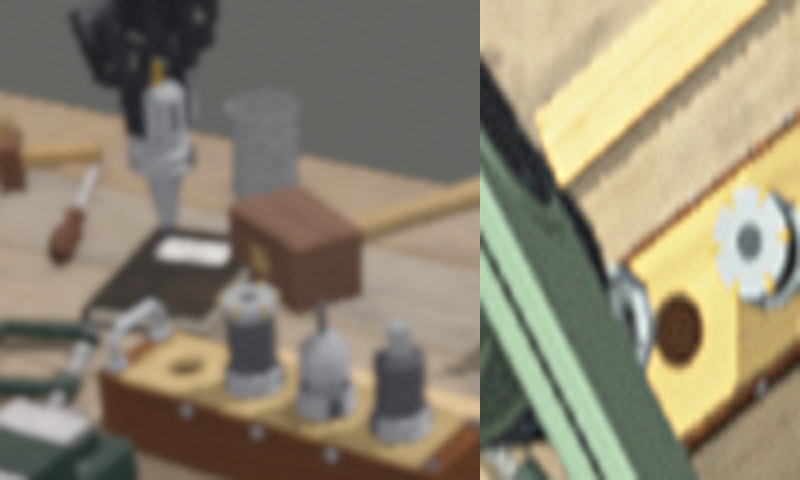

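Run:
```python
from h import *
print(unproj("top",(219.6,234.3),.06),unproj("side",(246.1,181.1),.06))
print(proj("side",[.5114,.4331,.06]),proj("side",[.5101,.432,.2]),proj("side",[.5101,.432,.32]))
```

```text
[0.51322613 0.4351313  0.06      ] [0.51173843 0.43016588 0.06      ]
[[245.54322967 180.70682533]] [[241.09261459 136.19830586]] [[237.08222589  93.5053244 ]]
```

Emit:
{"fn": "jog_arm", "kwargs": {"motion": [[-0.3, -5.0, 0, 0, 0, 1.8, 255], [-0.3, -6, 0, 0, 0, 1.8, 255], [-0.3, -6, 0, 0, 0, 1.8, 255], [-0.3, -6, 0, 0, 0, 1.8, 255], [-0.3, -6, 0, 0, 0, 1.8, 255]]}}

```text
time: 4.05
position: [0.4953, 0.141, 0.2555]
eef_rot: [-1.392, -2.814, 0.004]
force: [0.2, 0.4, -5.1]
gripper_width: 0.0348
gripper_force: 61.9
```

Emit:
{"fn": "jog_arm", "kwargs": {"motion": [[-0.2, -5.3, 0, 0, 0, 1.7, 255], [0, 0, -4, 0, 0, 0, 255], [0, 0, -2, 0, 0, 0, 255], [0, 0, 0, 0, 0, 0, 255]]}}

```text
time: 4.55
position: [0.4924, 0.0895, 0.1945]
eef_rot: [-1.351, -2.829, 0.006]
force: [-0.0, 1.8, -4.8]
gripper_width: 0.0348
gripper_force: 61.9
```

Run:
```python
from h import *
import cv2
j=ctrl.get_image("side")
s=ctrl.get_state();print(s["position"],s["eef_rot"],s["gripper_width"],s["force"],s["moment"]);p=s["position"]
for P in([p[0],p[1],.1],[.4932,.0885,.1],[.4932,.0885,.06]):print((proj("side",P)-[220,150])*4)
cv2.imwrite("pics/g3.png",cv2.resize(j[150:300,220:420],(800,600),interpolation=2))
```

```text
[0.49370032 0.0899089  0.19607452] [-1.35165214 -2.83268292  0.00306732] 0.03460134478999888 [ 0.13928103  0.23511693 -4.88395946] [ 0.0048349  -0.03120266  0.04721749]
[[331.28483493 319.36661336]]
[[331.83255916 320.85027369]]
[[333.02808774 376.53183678]]
```

View pics/g3.png

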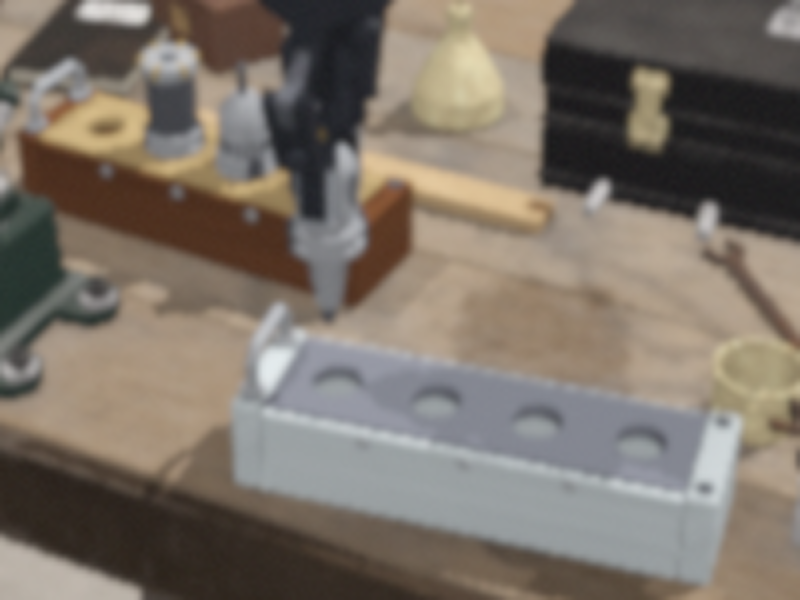

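Emit:
{"fn": "jog_arm", "kwargs": {"motion": [[0.1, -0.2, -2, 0, 0, 0, 255], [0, 0, -2.5, 0, 0, 0, 255], [0, 0, -2.0, 0, 0, 0, 255], [0, 0, -1.2, 0, 0, 0, 255], [0, 0, 0, 0, 0, 0, 255]]}}

```text
time: 5.22
position: [0.4956, 0.0882, 0.1202]
eef_rot: [-1.352, -2.835, 0.001]
force: [-0.1, 0.4, -6.1]
gripper_width: 0.0345
gripper_force: 62.1
```

Emit:
{"fn": "jog_arm", "kwargs": {"motion": [[0, 0, -0.8, 0, 0, 0, 255], [0, 0, -0.6, 0, 0, 0, 255], [0, 0, 0, 0, 0, 0, 255]]}}

```text
time: 5.6
position: [0.4953, 0.088, 0.106]
eef_rot: [-1.353, -2.835, 0.001]
force: [0.2, -0.4, -5.4]
gripper_width: 0.0345
gripper_force: 62.1
```

No contact yet, and no lateral force either. I'll lower it the rest of the way.

Emit:
{"fn": "jog_arm", "kwargs": {"motion": [[0, 0, -0.4, 0, 0, 0, 255], [0, 0, -0.3, 0, 0, 0, 255], [0, 0, 0, 0, 0, 0, 255]]}}

```text
time: 5.98
position: [0.4956, 0.088, 0.0992]
eef_rot: [-1.353, -2.835, 0.0]
force: [0.3, 0.5, -5.4]
gripper_width: 0.0345
gripper_force: 62.2
```

Emit:
{"fn": "jog_arm", "kwargs": {"motion": [[0, 0, -0.2, 0, 0, 0, 255], [0, 0, 0, 0, 0, 0, 255]]}}

```text
time: 6.22
position: [0.4957, 0.0881, 0.099]
eef_rot: [1.352, 2.835, 0.001]
force: [-3.0, 0.6, 6.7]
gripper_width: 0.0344
gripper_force: 63.6
```

Emit:
{"fn": "jog_arm", "kwargs": {"motion": [[0, 0, 0, 0, 0, 0, 0], [0, 0, 0, 0, 0, 0, 0], [0, 0, 0, 0, 0, 0, 0], [0, 0, 0, 0, 0, 0, 0]]}}

```text
time: 6.72
position: [0.4957, 0.0881, 0.0973]
eef_rot: [1.353, 2.835, 0.0]
force: [0.5, 0.1, -0.3]
gripper_width: 0.0857
gripper_force: 0.0
```

Emit:
{"fn": "jog_arm", "kwargs": {"motion": [[0, 0, 2, 0, 0, 0, 0], [0, 0, 5, 0, 0, 0, 0], [0, 0, 5, 0, 0, 0, 0], [0, 0, 0, 0, 0, 0, 0]]}}

```text
time: 7.22
position: [0.498, 0.0885, 0.2213]
eef_rot: [1.35, 2.828, 0.008]
force: [-0.8, 0.8, 0.1]
gripper_width: 0.0853
gripper_force: 0.0
```

Emit:
{"fn": "jog_arm", "kwargs": {"motion": [[0.9, 5.85, 0, 0, 0, -2.14, 0], [0.9, 5.85, 0, 0, 0, -2.14, 0], [0.9, 5.85, 0, 0, 0, -2.14, 0], [0.9, 5.85, 0, 0, 0, -2.14, 0], [0.8, 5.85, 0, 0, 0, -2.14, 0]]}}

```text
time: 7.85
position: [0.5392, 0.3822, 0.2156]
eef_rot: [-1.612, -2.695, 0.003]
force: [1.6, -0.2, -0.6]
gripper_width: 0.0853
gripper_force: 0.0
```

Emit:
{"fn": "jog_arm", "kwargs": {"motion": [[0, 0, 0, 0, 0, 0, 0], [0, 0, 0, 0, 0, 0, 0]]}}

```text
time: 8.1
position: [0.539, 0.3799, 0.2157]
eef_rot: [-1.61, -2.697, 0.005]
force: [-0.9, -0.4, 0.2]
gripper_width: 0.0855
gripper_force: 0.0
```

Run:
```python
from h import *
import cv2
j=ctrl.get_image("side");i=ctrl.get_image("top")
s=ctrl.get_state();print(s["position"],s["eef_rot"]);p=s["position"]
a=cv2.resize(j[120:300,210:420],(560,480),interpolation=2)
b=cv2.resize(i[180:270,340:385],(240,480),interpolation=2)
cv2.imwrite("pics/g4.png",np.hstack([a,b]))
for z in (.14,.2):print((proj("side",[p[0],p[1],z])-[210,120])*8/3)
```

```text
[0.53936196 0.37907149 0.21680471] [-1.61260082e+00 -2.69578776e+00  2.41979637e-03]
[[136.43561238 108.50107684]]
[[132.59526711  54.98540809]]
```

View pics/g4.png

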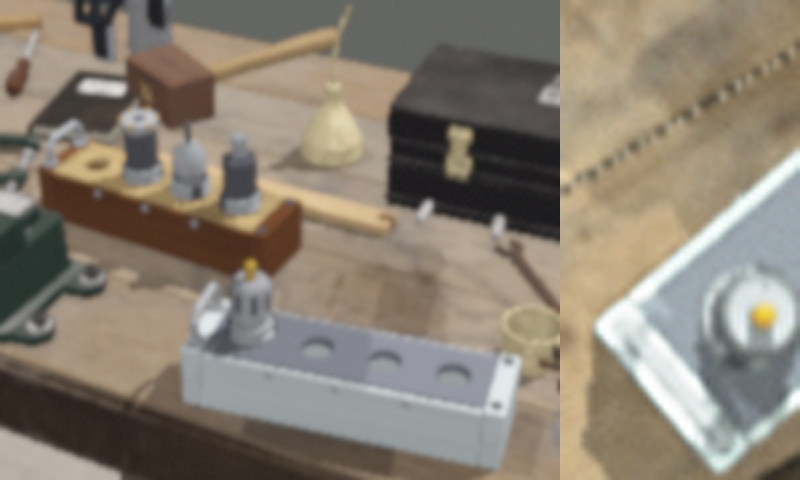

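Holder 1 is seated in the pocket next to the carrier handle. Next is the shell mill.

Emit:
{"fn": "jog_arm", "kwargs": {"motion": [[0.1, 0, -3, 0, 0, 0, 0], [0, 0, -3.5, 0, 0, 0, 0], [0, 0, -3.5, 0, 0, 0, 0], [0, 0, -1.8, 0, 0, 0, 0], [0, 0, 0, 0, 0, 0, 0]]}}

```text
time: 8.82
position: [0.5403, 0.3794, 0.0986]
eef_rot: [-1.612, -2.695, 0.003]
force: [-0.2, -1.4, 0.2]
gripper_width: 0.0854
gripper_force: 0.0
```

Emit:
{"fn": "jog_arm", "kwargs": {"motion": [[0, 0, 0, 0, 0, 0, 255], [0, 0, 0, 0, 0, 0, 255], [0, 0, 0, 0, 0, 0, 255], [0, 0, 0, 0, 0, 0, 255]]}}

```text
time: 9.32
position: [0.5414, 0.3812, 0.1008]
eef_rot: [1.61, 2.696, 0.004]
force: [0.7, -0.3, 5.7]
gripper_width: 0.0358
gripper_force: 59.1
```

Emit:
{"fn": "jog_arm", "kwargs": {"motion": [[0, 0, 1, 0, 0, 0, 255], [0, 0, 3, 0, 0, 0, 255], [0, 0, 4, 0, 0, 0, 255], [0, 0, 4, 0, 0, 0, 255], [0, 0, 4, 0, 0, 0, 255]]}}

```text
time: 9.95
position: [0.5398, 0.3801, 0.2597]
eef_rot: [-1.611, -2.696, 0.004]
force: [-0.0, -0.0, -4.1]
gripper_width: 0.036
gripper_force: 60.8
```

Emit:
{"fn": "jog_arm", "kwargs": {"motion": [[0, 0, 0, 0, 0, 0, 255], [0, 0, 0, 0, 0, 0, 255]]}}

```text
time: 10.2
position: [0.5396, 0.38, 0.2571]
eef_rot: [-1.61, -2.695, 0.006]
force: [-0.2, 0.4, -3.9]
gripper_width: 0.0362
gripper_force: 60.8
```

Emit:
{"fn": "jog_arm", "kwargs": {"motion": [[-0.1, -5.0, 0, 0, 0, 1.8, 255], [-0.1, -5.8, 0, 0, 0, 1.8, 255], [-0.1, -5.8, 0, 0, 0, 1.8, 255], [-0.1, -5.8, 0, 0, 0, 1.8, 255], [-0.1, -5.8, 0, 0, 0, 1.8, 255]]}}

```text
time: 10.82
position: [0.534, 0.0966, 0.2567]
eef_rot: [-1.391, -2.812, 0.005]
force: [0.9, 0.8, -3.8]
gripper_width: 0.036
gripper_force: 61.0
```

Emit:
{"fn": "jog_arm", "kwargs": {"motion": [[-0.1, -5.7, 0, 0, 0, 1.7, 255], [0, 0, -3, 0, 0, 0, 255], [0, 0, -3, 0, 0, 0, 255], [0, 0, 0, 0, 0, 0, 255], [0, 0, 0, 0, 0, 0, 255]]}}

```text
time: 11.45
position: [0.5347, 0.0417, 0.1992]
eef_rot: [-1.352, -2.835, 0.0]
force: [1.0, 0.4, -3.3]
gripper_width: 0.0358
gripper_force: 61.2
```

Run:
```python
from h import *
import cv2
j=ctrl.get_image("side")
s=ctrl.get_state();print(s["position"],s["eef_rot"],s["force"]);p=s["position"]
for P in([p[0],p[1],.1],[.5334,.0413,.06]):print((proj("side",P)-[270,190])*5)
cv2.imwrite("pics/g5.png",cv2.resize(j[190:290,270:410],(700,500),interpolation=2))
```

```text
[0.5350936  0.04181043 0.19994247] [1.35185104e+00 2.83480591e+00 8.92300987e-04] [ 0.44218097 -0.26901733 -3.93881066]
[[297.74839969 221.80107374]]
[[294.2953909  293.68609174]]
```

View pics/g5.png

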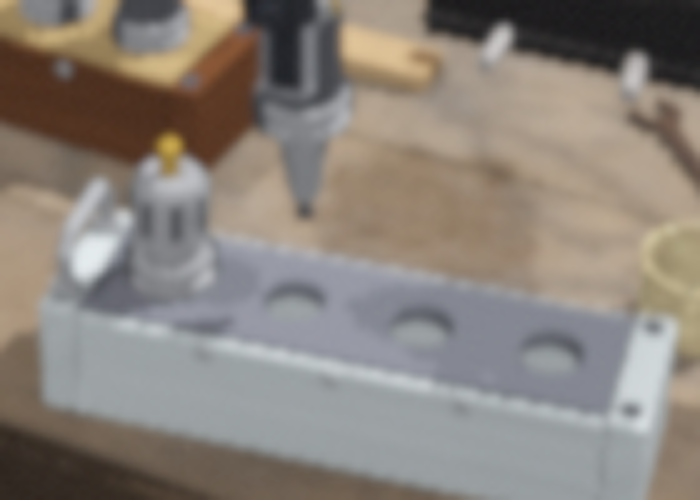

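Emit:
{"fn": "jog_arm", "kwargs": {"motion": [[-0.3, 0.3, -2, 0, 0, 0, 255], [0, 0, -2.5, 0, 0, 0, 255], [0, 0, -2.0, 0, 0, 0, 255], [0, 0, -1.5, 0, 0, 0, 255], [0, 0, 0, 0, 0, 0, 255]]}}

```text
time: 12.12
position: [0.5314, 0.0447, 0.119]
eef_rot: [-1.352, -2.835, 0.001]
force: [0.1, -0.4, -3.6]
gripper_width: 0.0357
gripper_force: 61.2
```

Emit:
{"fn": "jog_arm", "kwargs": {"motion": [[0, 0, -0.8, 0, 0, 0, 255], [0, 0, -0.6, 0, 0, 0, 255], [0, 0, 0, 0, 0, 0, 255]]}}

```text
time: 12.5
position: [0.5313, 0.0445, 0.105]
eef_rot: [-1.353, -2.835, 0.0]
force: [0.9, -0.3, -3.8]
gripper_width: 0.0354
gripper_force: 61.3
```

Emit:
{"fn": "jog_arm", "kwargs": {"motion": [[0, 0, -0.3, 0, 0, 0, 255], [0, 0, 0, 0, 0, 0, 255]]}}

```text
time: 12.75
position: [0.5316, 0.0445, 0.1023]
eef_rot: [1.353, 2.835, 0.0]
force: [-0.1, -0.6, -4.8]
gripper_width: 0.0359
gripper_force: 61.2
```

Emit:
{"fn": "jog_arm", "kwargs": {"motion": [[0, 0, -0.2, 0, 0, 0, 255], [0, 0, 0, 0, 0, 0, 255]]}}

```text
time: 13.0
position: [0.5321, 0.0442, 0.101]
eef_rot: [1.352, 2.834, 0.0]
force: [-0.2, -2.1, 2.2]
gripper_width: 0.0358
gripper_force: 60.4
```

Emit:
{"fn": "jog_arm", "kwargs": {"motion": [[0, 0, -0.2, 0, 0, 0, 255], [0, 0, 0, 0, 0, 0, 255]]}}

```text
time: 13.25
position: [0.533, 0.0437, 0.1006]
eef_rot: [1.35, 2.832, 0.001]
force: [-2.0, -4.8, 11.5]
gripper_width: 0.0359
gripper_force: 59.6
```

Emit:
{"fn": "jog_arm", "kwargs": {"motion": [[0, 0, 0, 0, 0, 0, 0], [0, 0, 0, 0, 0, 0, 0], [0, 0, 0, 0, 0, 0, 0], [0, 0, 0, 0, 0, 0, 0]]}}

```text
time: 13.75
position: [0.5315, 0.0447, 0.0981]
eef_rot: [-1.353, -2.835, 0.0]
force: [0.5, 0.2, 0.4]
gripper_width: 0.0855
gripper_force: 0.0
```

Emit:
{"fn": "jog_arm", "kwargs": {"motion": [[0, 0, 2, 0, 0, 0, 0], [0, 0, 5, 0, 0, 0, 0], [0, 0, 5, 0, 0, 0, 0], [0, 0, 0, 0, 0, 0, 0]]}}

```text
time: 14.25
position: [0.5339, 0.0448, 0.2225]
eef_rot: [1.349, 2.828, 0.007]
force: [0.7, -0.5, 0.2]
gripper_width: 0.0854
gripper_force: 0.0
```

Emit:
{"fn": "jog_arm", "kwargs": {"motion": [[0.75, 5.6, 0, 0, 0, -2.14, 0], [0.75, 5.6, 0, 0, 0, -2.14, 0], [0.75, 5.6, 0, 0, 0, -2.14, 0], [0.75, 5.6, 0, 0, 0, -2.14, 0], [0.75, 5.6, 0, 0, 0, -2.14, 0]]}}

```text
time: 14.88
position: [0.5686, 0.3262, 0.2166]
eef_rot: [-1.612, -2.695, 0.003]
force: [0.1, -0.0, -0.6]
gripper_width: 0.0855
gripper_force: 0.0
```

Emit:
{"fn": "jog_arm", "kwargs": {"motion": [[0, 0, 0, 0, 0, 0, 0], [0, 0, 0, 0, 0, 0, 0]]}}

```text
time: 15.12
position: [0.5684, 0.324, 0.2168]
eef_rot: [-1.61, -2.696, 0.005]
force: [0.1, -0.5, -0.2]
gripper_width: 0.0855
gripper_force: 0.0
```

Run:
```python
from h import *
import cv2
j=ctrl.get_image("side")
s=ctrl.get_state();print(s["time"],s["position"],s["eef_rot"]);p=s["position"]
cv2.imwrite("pics/g6.png",cv2.resize(j[130:280,220:420],(800,600),interpolation=2))
for z in (.076,.14):print((proj("side",[p[0],p[1],z])-[220,130])*4)
```

```text
15.175 [0.56863341 0.32340407 0.21727089] [-1.61149698 -2.69588106  0.00352934]
[[246.20708244 226.26279878]]
[[242.25897445 143.77920656]]
```

View pics/g6.png

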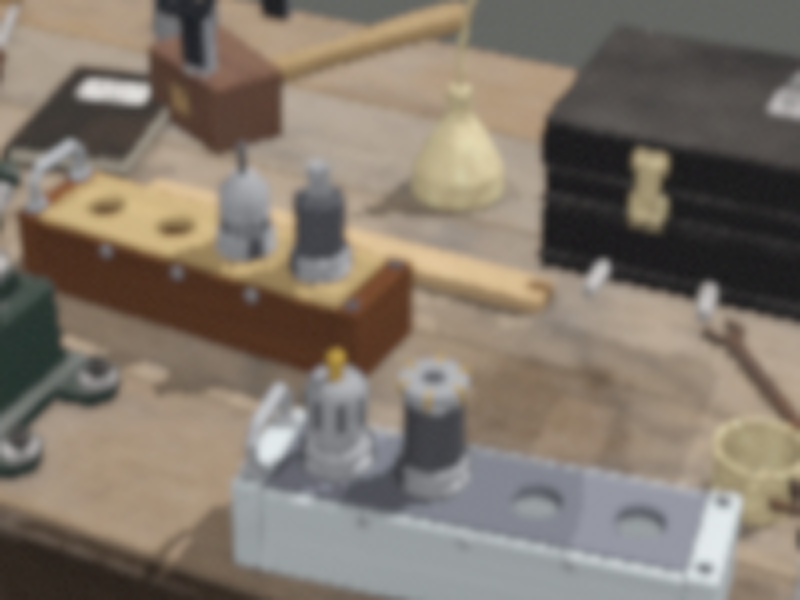

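The shell mill is seated in pocket 2, and the gripper is lined up over the chuck (tip seen at 242,148, predicted 242,144). I'll pick it up.

Emit:
{"fn": "jog_arm", "kwargs": {"motion": [[0, 0, -3, 0, 0, 0, 0], [0, 0, -3.5, 0, 0, 0, 0], [0, 0, -3.5, 0, 0, 0, 0], [0, 0, -1.8, 0, 0, 0, 0], [0, 0, 0, 0, 0, 0, 0]]}}

```text
time: 15.8
position: [0.5687, 0.3233, 0.0994]
eef_rot: [-1.612, -2.695, 0.003]
force: [0.4, -0.6, 1.4]
gripper_width: 0.0855
gripper_force: 0.0
```

Emit:
{"fn": "jog_arm", "kwargs": {"motion": [[0, 0, 0, 0, 0, 0, 255], [0, 0, 0, 0, 0, 0, 255], [0, 0, 0, 0, 0, 0, 255], [0, 0, 0, 0, 0, 0, 255]]}}

```text
time: 16.3
position: [0.5707, 0.3255, 0.1021]
eef_rot: [1.61, 2.695, 0.007]
force: [2.0, 1.5, 5.0]
gripper_width: 0.0346
gripper_force: 59.6
```

Emit:
{"fn": "jog_arm", "kwargs": {"motion": [[0, 0, 1, 0, 0, 0, 255], [0, 0, 3, 0, 0, 0, 255], [0, 0, 4, 0, 0, 0, 255], [0, 0, 4, 0, 0, 0, 255], [0, 0, 4, 0, 0, 0, 255]]}}

```text
time: 16.92
position: [0.5673, 0.3237, 0.2598]
eef_rot: [-1.609, -2.694, 0.009]
force: [0.6, 0.0, -5.8]
gripper_width: 0.0345
gripper_force: 62.1
```

Emit:
{"fn": "jog_arm", "kwargs": {"motion": [[0, 0, 0, 0, 0, 0, 255], [0, 0, 0, 0, 0, 0, 255]]}}

```text
time: 17.18
position: [0.5675, 0.3238, 0.2574]
eef_rot: [-1.61, -2.694, 0.008]
force: [-0.7, 0.1, -5.7]
gripper_width: 0.0346
gripper_force: 62.4
```

Emit:
{"fn": "jog_arm", "kwargs": {"motion": [[0.1, -5.0, 0, 0, 0, 1.8, 255], [0, -5.6, 0, 0, 0, 1.8, 255], [0.1, -5.6, 0, 0, 0, 1.8, 255], [0, -5.6, 0, 0, 0, 1.8, 255], [0.1, -5.6, 0, 0, 0, 1.8, 255]]}}

```text
time: 17.8
position: [0.5702, 0.0487, 0.2571]
eef_rot: [-1.39, -2.811, 0.005]
force: [-0.0, -1.2, -5.5]
gripper_width: 0.0345
gripper_force: 62.0
```

Emit:
{"fn": "jog_arm", "kwargs": {"motion": [[0, -5.5, 0, 0, 0, 1.7, 255], [0, 0, -3, 0, 0, 0, 255], [0, 0, -3, 0, 0, 0, 255], [0, 0, 0, 0, 0, 0, 255], [0, 0, 0, 0, 0, 0, 255]]}}

```text
time: 18.42
position: [0.5721, -0.0042, 0.2001]
eef_rot: [-1.352, -2.835, 0.0]
force: [0.3, -0.5, -5.5]
gripper_width: 0.0342
gripper_force: 61.8
```

Run:
```python
from h import *
import cv2
j=ctrl.get_image("side")
s=ctrl.get_state();print(s["position"],s["eef_rot"],s["force"]);p=s["position"]
for P in([p[0],p[1],p[2]-.094],[.571,-.0053,.06]):print((proj("side",P)-[270,190])*5)
cv2.imwrite("pics/g7.png",cv2.resize(j[190:290,270:410],(700,500),interpolation=2))
```

```text
[ 0.57258507 -0.00423396  0.20092036] [1.35184045e+00 2.83477087e+00 7.81824150e-04] [ 0.24060679  0.21610035 -5.8249502 ]
[[425.98902237 233.10162902]]
[[420.42720496 318.61498245]]
```

View pics/g7.png

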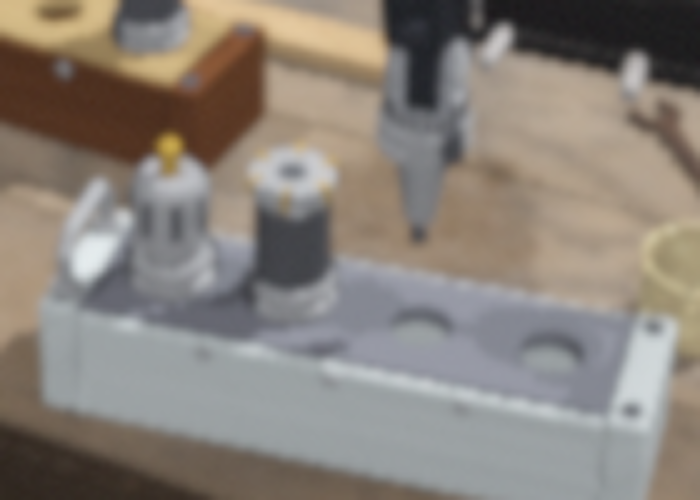

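Emit:
{"fn": "jog_arm", "kwargs": {"motion": [[0.1, 0, -2, 0, 0, 0, 255], [0, 0, -2.5, 0, 0, 0, 255], [0, 0, -2.0, 0, 0, 0, 255], [0, 0, -1.5, 0, 0, 0, 255], [0, 0, 0, 0, 0, 0, 255]]}}

```text
time: 19.1
position: [0.5728, -0.0043, 0.1199]
eef_rot: [-1.352, -2.835, 0.001]
force: [-0.5, -0.2, -5.3]
gripper_width: 0.0339
gripper_force: 62.2
```

Emit:
{"fn": "jog_arm", "kwargs": {"motion": [[0, 0, -0.8, 0, 0, 0, 255], [0, 0, -0.6, 0, 0, 0, 255], [0, 0, 0, 0, 0, 0, 255]]}}

```text
time: 19.48
position: [0.5726, -0.0048, 0.1059]
eef_rot: [-1.352, -2.835, 0.002]
force: [-0.9, -2.9, -7.4]
gripper_width: 0.0344
gripper_force: 62.1
```

Emit:
{"fn": "jog_arm", "kwargs": {"motion": [[0, 0, -0.3, 0, 0, 0, 255], [0, 0, 0, 0, 0, 0, 255]]}}

```text
time: 19.73
position: [0.5726, -0.005, 0.1034]
eef_rot: [-1.352, -2.835, 0.002]
force: [-1.5, -3.4, -3.5]
gripper_width: 0.0345
gripper_force: 62.4
```

Emit:
{"fn": "jog_arm", "kwargs": {"motion": [[-0.1, -0.1, -0.2, 0, 0, 0, 255], [0, 0, 0, 0, 0, 0, 255]]}}

```text
time: 19.98
position: [0.5725, -0.0055, 0.102]
eef_rot: [1.352, 2.834, 0.001]
force: [-2.4, -2.5, 1.2]
gripper_width: 0.0342
gripper_force: 63.1
```

Emit:
{"fn": "jog_arm", "kwargs": {"motion": [[0, 0, -0.2, 0, 0, 0, 255], [0, 0, 0, 0, 0, 0, 255]]}}

```text
time: 20.23
position: [0.5725, -0.0055, 0.1019]
eef_rot: [1.352, 2.834, 0.001]
force: [-5.8, -3.1, 13.4]
gripper_width: 0.0343
gripper_force: 64.5
```

Emit:
{"fn": "jog_arm", "kwargs": {"motion": [[0, 0, 0, 0, 0, 0, 0], [0, 0, 0, 0, 0, 0, 0], [0, 0, 0, 0, 0, 0, 0], [0, 0, 0, 0, 0, 0, 0]]}}

```text
time: 20.72
position: [0.5723, -0.0053, 0.0992]
eef_rot: [1.353, 2.835, 0.001]
force: [-0.5, -0.4, -0.3]
gripper_width: 0.0856
gripper_force: 0.0
```

Emit:
{"fn": "jog_arm", "kwargs": {"motion": [[0, 0, 2, 0, 0, 0, 0], [0, 0, 5, 0, 0, 0, 0], [0, 0, 5, 0, 0, 0, 0], [0, 0, 0, 0, 0, 0, 0]]}}

```text
time: 21.22
position: [0.5746, -0.0054, 0.2238]
eef_rot: [1.349, 2.827, 0.007]
force: [0.6, -0.6, 0.1]
gripper_width: 0.0855
gripper_force: 0.0
```

Emit:
{"fn": "jog_arm", "kwargs": {"motion": [[0.5, 5.6, 0, 0, 0, -2.14, 0], [0.5, 5.6, 0, 0, 0, -2.14, 0], [0.5, 5.6, 0, 0, 0, -2.14, 0], [0.5, 5.6, 0, 0, 0, -2.14, 0], [0.5, 5.6, 0, 0, 0, -2.14, 0]]}}

```text
time: 21.85
position: [0.5966, 0.2762, 0.2176]
eef_rot: [-1.612, -2.695, 0.003]
force: [0.6, 0.6, -0.1]
gripper_width: 0.0859
gripper_force: 0.0
```

Emit:
{"fn": "jog_arm", "kwargs": {"motion": [[0, 0, 0, 0, 0, 0, 0], [0, 0, 0, 0, 0, 0, 0]]}}

```text
time: 22.1
position: [0.5965, 0.2741, 0.2179]
eef_rot: [-1.61, -2.697, 0.004]
force: [0.3, -0.7, 0.6]
gripper_width: 0.0859
gripper_force: 0.0
```

Run:
```python
from h import *
import cv2
j=ctrl.get_image("side")
s=ctrl.get_state();print(s["time"],s["position"],s["eef_rot"]);p=s["position"]
cv2.imwrite("pics/g8.png",cv2.resize(j[130:280,220:420],(800,600),interpolation=2))
for z in (.076,.14):print((proj("side",[p[0],p[1],z])-[220,130])*4)
```

```text
22.15 [0.5966943  0.2734963  0.21832831] [-1.61152979 -2.69582633  0.00299909]
[[318.99184881 246.07054287]]
[[316.94303057 162.64506833]]
```

View pics/g8.png

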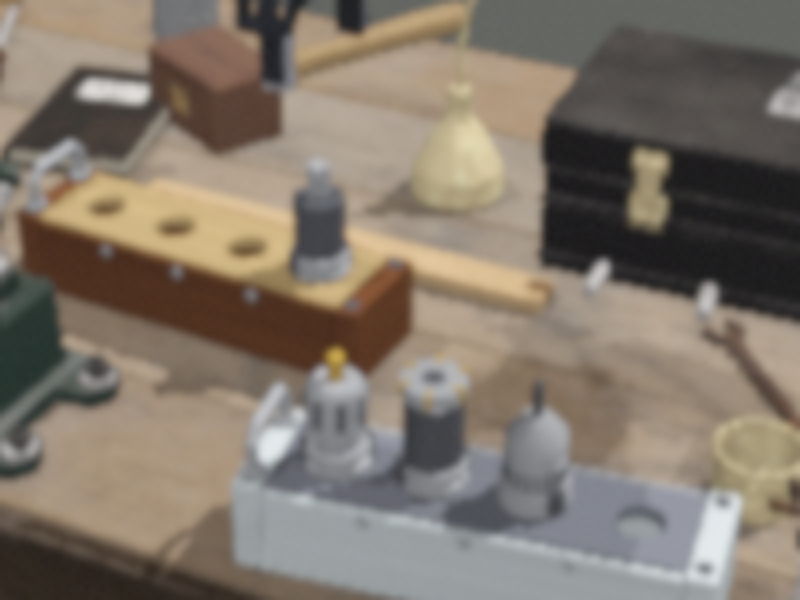

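Three holders are seated, and the gripper is aligned over the end mill (seen at 319,163, predicted 317,163).

Emit:
{"fn": "jog_arm", "kwargs": {"motion": [[0, 0, -3, 0, 0, 0, 0], [0, 0, -3.5, 0, 0, 0, 0], [0, 0, -3.5, 0, 0, 0, 0], [0, 0, -1.9, 0, 0, 0, 0], [0, 0, 0, 0, 0, 0, 0]]}}

```text
time: 22.78
position: [0.5962, 0.2724, 0.0987]
eef_rot: [-1.613, -2.693, 0.005]
force: [-0.8, 0.3, 1.1]
gripper_width: 0.0856
gripper_force: 0.0
```

Emit:
{"fn": "jog_arm", "kwargs": {"motion": [[0, 0, 0, 0, 0, 0, 255], [0, 0, 0, 0, 0, 0, 255], [0, 0, 0, 0, 0, 0, 255], [0, 0, 0, 0, 0, 0, 255]]}}

```text
time: 23.28
position: [0.598, 0.2749, 0.1017]
eef_rot: [1.61, 2.695, 0.004]
force: [1.8, 0.4, 4.8]
gripper_width: 0.0348
gripper_force: 59.6
```

Emit:
{"fn": "jog_arm", "kwargs": {"motion": [[0, 0, 1, 0, 0, 0, 255], [0, 0, 3, 0, 0, 0, 255], [0, 0, 4, 0, 0, 0, 255], [0, 0, 4, 0, 0, 0, 255], [0, 0, 4, 0, 0, 0, 255]]}}

```text
time: 23.9
position: [0.596, 0.2742, 0.2604]
eef_rot: [-1.61, -2.695, 0.004]
force: [0.4, -0.2, -5.0]
gripper_width: 0.0347
gripper_force: 61.0
```

Emit:
{"fn": "jog_arm", "kwargs": {"motion": [[0, 0, 0, 0, 0, 0, 255], [0, 0, 0, 0, 0, 0, 255]]}}

```text
time: 24.15
position: [0.5958, 0.2741, 0.2577]
eef_rot: [-1.61, -2.695, 0.006]
force: [-0.0, -0.1, -5.8]
gripper_width: 0.0344
gripper_force: 61.6
```

Emit:
{"fn": "jog_arm", "kwargs": {"motion": [[0.2, -4.8, 0, 0, 0, 1.8, 255], [0.2, -5.6, 0, 0, 0, 1.8, 255], [0.2, -5.6, 0, 0, 0, 1.8, 255], [0.2, -5.6, 0, 0, 0, 1.8, 255], [0.2, -5.6, 0, 0, 0, 1.8, 255]]}}

```text
time: 24.78
position: [0.6056, 0.0009, 0.2571]
eef_rot: [-1.391, -2.811, 0.004]
force: [1.2, 0.1, -5.4]
gripper_width: 0.0345
gripper_force: 61.5
```

Emit:
{"fn": "jog_arm", "kwargs": {"motion": [[0.2, -5.5, 0, 0, 0, 1.7, 255], [0, 0, -3, 0, 0, 0, 255], [0, 0, -3, 0, 0, 0, 255], [0, 0, 0, 0, 0, 0, 255], [0, 0, 0, 0, 0, 0, 255]]}}

```text
time: 25.4
position: [0.6092, -0.0522, 0.2001]
eef_rot: [-1.352, -2.835, 0.0]
force: [0.9, 0.5, -4.6]
gripper_width: 0.0347
gripper_force: 61.3
```

Run:
```python
from h import *
import cv2
j=ctrl.get_image("side")
s=ctrl.get_state();print(s["position"],s["eef_rot"],s["force"]);p=s["position"]
for P in([p[0],p[1],p[2]-.093],[.609,-.052,.06]):print((proj("side",P)-[290,190])*5)
cv2.imwrite("pics/g9.png",cv2.resize(j[190:290,290:430],(700,500),interpolation=2))
```

```text
[ 0.60963101 -0.05225245  0.20093568] [1.35186057e+00 2.83458656e+00 7.51880510e-04] [-0.9244156  -0.25690624 -5.15588834]
[[460.05611716 258.26329678]]
[[451.07586798 344.07791866]]
```

View pics/g9.png

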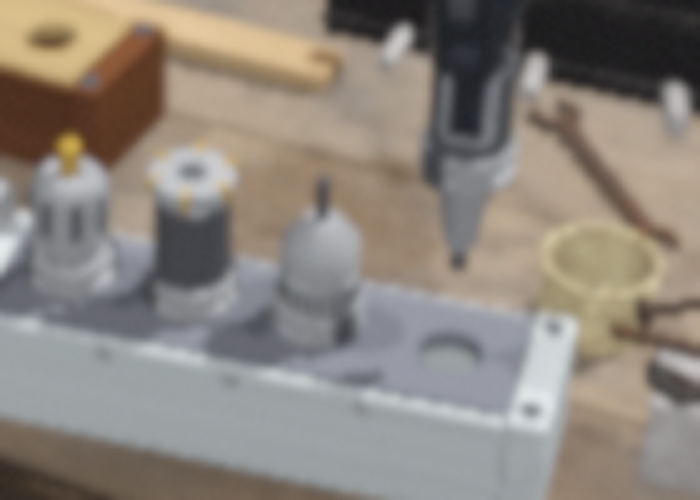

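Emit:
{"fn": "jog_arm", "kwargs": {"motion": [[0, 0, -2, 0, 0, 0, 255], [0, 0, -2.5, 0, 0, 0, 255], [0, 0, -2.0, 0, 0, 0, 255], [0, 0, -1.5, 0, 0, 0, 255], [0, 0, 0, 0, 0, 0, 255]]}}

```text
time: 26.08
position: [0.6088, -0.0522, 0.1199]
eef_rot: [-1.352, -2.835, 0.001]
force: [-0.6, -0.3, -4.1]
gripper_width: 0.0345
gripper_force: 61.4
```

Emit:
{"fn": "jog_arm", "kwargs": {"motion": [[0, 0, -0.8, 0, 0, 0, 255], [0, 0, -0.6, 0, 0, 0, 255], [0, 0, 0, 0, 0, 0, 255]]}}

```text
time: 26.45
position: [0.6088, -0.0524, 0.106]
eef_rot: [-1.353, -2.835, 0.0]
force: [1.2, 0.7, -4.4]
gripper_width: 0.0344
gripper_force: 61.4
```

Emit:
{"fn": "jog_arm", "kwargs": {"motion": [[0, 0, -0.3, 0, 0, 0, 255], [0, 0, 0, 0, 0, 0, 255]]}}

```text
time: 26.7
position: [0.609, -0.0524, 0.1032]
eef_rot: [-1.353, -2.835, -0.0]
force: [-0.1, 0.5, -5.6]
gripper_width: 0.0346
gripper_force: 61.4
```

Emit:
{"fn": "jog_arm", "kwargs": {"motion": [[0, 0, -0.2, 0, 0, 0, 255], [0, 0, 0, 0, 0, 0, 255]]}}

```text
time: 26.95
position: [0.6094, -0.0525, 0.1018]
eef_rot: [1.352, 2.835, 0.001]
force: [0.8, 0.3, -2.1]
gripper_width: 0.0342
gripper_force: 61.5
```

Emit:
{"fn": "jog_arm", "kwargs": {"motion": [[0, 0, -0.15, 0, 0, 0, 255], [0, 0, 0, 0, 0, 0, 255]]}}

```text
time: 27.2
position: [0.6094, -0.0525, 0.1017]
eef_rot: [1.352, 2.834, 0.001]
force: [-2.1, 0.4, 5.1]
gripper_width: 0.0346
gripper_force: 62.9
```

Emit:
{"fn": "jog_arm", "kwargs": {"motion": [[0, 0, 0, 0, 0, 0, 0], [0, 0, 0, 0, 0, 0, 0], [0, 0, 0, 0, 0, 0, 0], [0, 0, 0, 0, 0, 0, 0]]}}

```text
time: 27.7
position: [0.6091, -0.0524, 0.0997]
eef_rot: [1.353, 2.835, 0.0]
force: [-0.5, 0.2, -0.2]
gripper_width: 0.0852
gripper_force: 0.0
```

Emit:
{"fn": "jog_arm", "kwargs": {"motion": [[0, 0, 2, 0, 0, 0, 0], [0, 0, 5, 0, 0, 0, 0], [0, 0, 6, 0, 0, 0, 0], [-3, 5, 0, 0, 0, 0, 0], [-3, 5, 0, 0, 0, 0, 0]]}}

```text
time: 28.32
position: [0.5488, 0.0483, 0.2306]
eef_rot: [1.355, 2.833, 0.002]
force: [-0.0, 0.7, 0.4]
gripper_width: 0.0855
gripper_force: 0.0
```

Emit:
{"fn": "jog_arm", "kwargs": {"motion": [[-3, 5, 0, 0, 0, 0, 0], [-3, 5, 0, 0, 0, 0, 0], [0, 0, 0, 0, 0, 0, 0], [0, 0, 0, 0, 0, 0, 0]]}}

```text
time: 28.82
position: [0.4894, 0.1475, 0.23]
eef_rot: [1.351, 2.835, 0.0]
force: [-0.1, 0.4, 0.3]
gripper_width: 0.0854
gripper_force: 0.0
```

Run:
```python
from h import *
import cv2
j=ctrl.get_image("side");i=ctrl.get_image("top")
cv2.imwrite("pics/g10.png",np.hstack([cv2.resize(j[190:290,270:420],(450,300),interpolation=2),cv2.resize(i[120:270,340:490],(300,300),interpolation=2)]))
```

```text
(no output)
```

View pics/g10.png

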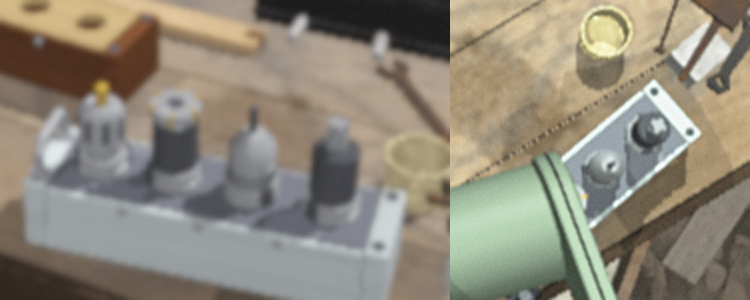

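All four holders stand upright and flat in the carrier, in the right order from the handle. The tin hasn't moved.

```bash
python3 -c "
from workcell import ctrl
print(ctrl.close_job())"
```

```text
the job is handed in; nothing more can be done
None
```

I moved all four holders into the carrier, each into the pocket with its old number (1 spot drill, 2 shell mill, 3 drill chuck, 4 end mill), left the tin alone and handed the job in at about 29 s; no verdict came back.

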